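Line up the marked block under the drill and clamp it

TASK

Get the wooden block ready for drilling: it was pushed in too far under the drill press and lies askew, so slide it back until it lies flush along the fence with its pencil cross straight under the tip of the drill. Then push the toggle clamp's handle all the way down over centre so that the pad holds the block there, and let go; do not knock the drill bit, and leave the things lying round about where they are.

Things in the scene. Friction and masses are not known exactly. Their poses are not given: they have to be found in the camera images.
- press: Grey bench drill press, fixed; its place and yaw vary. Origin on the bench top straight below the drill tip; x points away from the robot (within 9 degrees), y left, z up. Dark steel base plate 12 mm thick, x -60 to +85, y -130 to +140 mm. Column at x +46, y -82 mm, radius 20 mm (foot 32), joined to the head by a bracket. Clamp stand at x +16 to +60, y +47 to +106 mm.
- drill_bit: The drill bit in the chuck under the head, 9 mm thick, pointing straight down, fixed; origin at its tip, 63 mm above the bench, that is 6 mm above the block's top when the block lies on the base plate.
- drill_tip (a point): The tip of the drill bit, same point (x 0, y 0, z 63 mm in the press frame).
- block: Pine block 50 mm wide (own x), 160 long (own y), 45 high, 0.2 to 0.4 kg, loose on the base plate, own +y pointing into the press (press +x). Origin: centre of underside. Starts 15 to 30 mm too far in, 8 to 12 mm off the fence, up to 4 degrees askew. Flush on the fence, its cross is at press y 0; lined up, its near end is at press x -100 mm, 40 mm proud of the base plate.
- mark (a point): The pencil cross on the block's top: on the centre line, 100 mm from the near end, 60 mm from the far end.
- near_end (a point): Centre of the block's near end face (the one toward the robot), 22.5 mm above its underside.
- clamp_handle (a joint): Toggle clamp handle, hinged about press x at point clamp_pivot. 0 = open: it stands up, leaning to press +y, 73 degrees (1.28 rad) above level; grows as it swings outward and down; 1.28 rad = level, its stop, shut. Dead centre at 1.18 rad; beyond it the clamp stays shut. Starts at 0 to 0.12. It turns stiffly: about 4 N at the grip, up to 10 N near dead centre.
- clamp_pivot (a point): The handle's hinge axis: press x +38, y +85 mm, 67 mm above the bench.
- handle_grip (a point): On the handle's centre line, 100 mm from the handle's hinge, in the black 20 x 20 mm grip that runs from 54 to 120 mm from the hinge. When shut it is at press x +38, y +185 mm, 67 mm above the bench.
- step_block: Bystander: steel step block 36 x 78 x 66 mm, standing to the right of the press. Leave it.
- strap: Bystander: steel clamping strap 38 x 135 x 18 mm, lying to the left of the press. Leave it.
- tee_bolt: Bystander: tee bolt with nut, 36 x 157 x 30 mm, lying to the front right of the press. Leave it.
- head_front (a point): Middle of the lower front edge of the press head (press x -60, y 0, 170 mm above the bench). The head is a box over the work: press x -60 to +75, y -30 to +30 mm, 170 to 276 mm above the bench. It leaves no room for an upright gripper at the block's near end: tilt it 25 to 30 degrees, wrist leaning back toward the robot.
- fence_face (a point): Middle of the fence's guiding face (press x +22, y -25, 24 mm above the bench), which looks to press +y. The fence is a steel bar on the base plate along the block's right-hand side, press x -28 to +72 mm, top 36 mm above the bench.
- clamp_arm: The clamp's steel arm with its 22 mm rubber pad (spring loaded), on the block's side of the handle; driven by the handle through a link. Origin at its own pivot (press x +38, y +62, 85 mm above the bench). Open, it stands 34 degrees up, the pad over 30 mm above the block; shut, the pad presses on the block's top at press x +38, y +6 mm.
Not all that is in view belongs to the job. Of the things that look like the block, the largest one is meant.

How it is judged (in metres and radians):
On the way:
1. with the clamp still open, the cross is under the drill tip (within 4 mm) and the block lies along the fence (horizontal distance between mark and drill_tip below 0.004 m and angle between the y axis of block and the x axis of press, either way round below 0.025 rad and value of joint clamp_handle below 0.5 rad), for 0.2 s.
At the end, for the whole second after the job is handed in: The cross is within 4 mm (horizontally) of the drill tip; the block lies flat on the base plate, flush along the fence (its side within 2 mm of it and parallel within 0.02 rad), at rest; the clamp handle is past dead centre (above 1.2 rad) and the pad presses on the block with more than 6 N (horizontal distance between mark and drill_tip below 0.004 m and y of mark in the frame of press below 0.002 m and angle between the y axis of block and the x axis of press, either way round below 0.02 rad and height (world z) of block below 0.015 m and value of joint clamp_handle above 1.2 rad and contact force between clamp_arm and block above 6 N and linear speed of block below 0.01 m/s); the robot touches nothing.
It fails at once if the drill bit is knocked (more than 10 N) (contact force between drill_bit and anything else above 10 N).
It fails at once if a bystander is moved more than 30 mm (distance of any of step_block, strap, tee_bolt from where it was at the start of the episode above 0.03 m).
It also fails if it takes over 64 s, if anything falls off the work surface, if the arm or the gripper's body presses on something with over 40 N, if the wrist force passes 120 N, or if a joint passes its speed limit or range.

ROBOT

A 6-joint arm with a two-finger parallel gripper is mounted at the origin on the work surface; the furniture and walls round the work are solid. World frame = base frame: x ahead of the robot, y to its left, z up, the work surface at z = 0. Lengths are in m, angles in degrees, forces in N, time in s.
With the tool pointing down it reaches from about 0.375 to 0.75 m from the base axis. Payload 9 kg.
Tool frame: the origin (TCP) lies where the fingers leave the gripper's body, on its centre line; the fingertips stand 73 mm ahead of it and the grasp point (between the pads) lies 54 mm ahead of it (robot.tip_reach is the distance from the TCP to the fingertips, in m); z points along the fingers, y is the direction in which the jaws open and shut (so a half turn about z gives the same grasp; the last joint's range is limited). The gripper opens to 85 mm and grips with 20 to 120 N. Pads are 22 mm wide; open, the fingers measure 114 mm over their backs; the gripper's body (76 mm by 85 mm) begins 54 mm behind the grasp point. The pads swing forward as they close: fully open they stand 13 mm farther back than shut.
Start: joints at [-78.994, 5.964, 5.575, 89.605, 0, 77.527], TCP at [0.239, -0.55, 0.304] pointing down, gripper open.
Joint ranges: [-171.21, 171.21], [-48.23, 106.86], [-62.78, 66.21], [-105.2, 120.99], [-86.42, 89.51], [-180, 180]. Speed limits (degrees/s): [127.2, 127.2, 147.25, 180, 180, 180].

INTERFACE

Orientations are given as [roll, pitch, yaw] about the fixed x, y, z axes, in that order (R = Rz(yaw) Ry(pitch) Rx(roll)).
In Python, from plant import robot gives the robot as it stands. Calls block until the motion is done:
- robot.move_pose(position, orientation): joint-space move of the TCP to a pose.
- robot.line_to(position, vel=0.15, rotation=None, guard=None): straight line of the TCP; rotation=None keeps the orientation; vel is the mean speed in m/s. With guard (N) it stops when the force on the tool has changed by that much, and returns True; else False.
- robot.goto_joints(angles): joint-space move.
- robot.set_gripper(opening): finger opening in m; the grip force is fixed at half the most; returns when the fingers have stopped.
- robot.pause(seconds).
- robot.ik(position, orientation): joint angles nearest the present ones, or None.
- robot.observe(): the state.
- robot.grab_frame(name): name is "scene" or "top" or "wrist"; returns the picture (400x640x3 uint8, blue, green, red); there is no depth.
- robot.get_calibration(name): a dict with "vertical_fov" (degrees; the focal length in pixels is half the picture's height over the tangent of half this angle, whatever the lens; pixels are square), "cx", "cy" (the principal point, pixels), "k1" (the pictures are not rectified: a ray, as slopes to the right and down, at radius r is drawn at 1 + k1 r^2 times it, then the intrinsics apply), "rvec" (rotation vector, rad) and "tvec" (3), from world to camera coordinates, as OpenCV has them. Camera axes: x right, y down, z forward; pixel columns grow to the right and rows downward; lengths in m; the calibration is good to about 2 mm. A picture is of the moment at which its call begins: read the wrist's pose just before it. get_calibration takes no time and is no camera call; for the wrist camera it gives the pose at the moment of the call.
A pose or a line that the arm cannot do raises robot.IKError and nothing moves.
- robot.job_done(): hands the job in, once; it reports no verdict.
The state is a dict: "time": time; "q": joint angles; "qvel": joint speeds; "joint_torque": joint torques, N m; "tool_pos": TCP position; "tcp_rot": TCP orientation; "ft_force": force on the tool from outside, world axes, zero at the start; "torque": the same for the moment, N m; "gripper_width": finger opening in m.
Only numpy, scipy, OpenCV 4.12 (cv2) and the standard library are available. Lean on these libraries where they do the work, as an engineer would, in place of code of your own. Each camera call takes 0.05 s, during which the arm holds its last target. There are 200 camera calls.

## Working session

There is one attempt and no reset: what is moved stays moved. The work goes in short steps, each a Python script; the robot and the scene stay as the last script left them, time stands still between calls to the robot, and variables do not carry over. Pictures are saved under pics/ and viewed, about 8 in all and at most 12, crops included, and the job is handed in when it is done.

```bash
ls; mkdir -p pics; python3 - <<'E'
from plant import robot
import cv2
for n in("scene","top"):
    f=robot.grab_frame(n);cv2.imwrite(f"pics/{n}0.png",f)
    c=robot.get_calibration(n);print(n,c)
print(robot.observe()["time"])
E
```

```text
pics
scene {'vertical_fov': 54.117417589666914, 'cx': 320.6291872775443, 'cy': 200.91226903011557, 'k1': -0.01833425043605763, 'rvec': array([ 2.02966643, -0.86605035,  0.48623997]), 'tvec': array([-0.30549093,  0.26688556,  0.76070508])}
top {'vertical_fov': 42.63507457531336, 'cx': 320.23079848049645, 'cy': 199.62837177418638, 'k1': -0.01185123800720488, 'rvec': array([ 1.53666826, -2.49569356,  0.41651445]), 'tvec': array([0.15496225, 0.39922286, 1.460083  ])}
0.1
```

View pics/scene0.png

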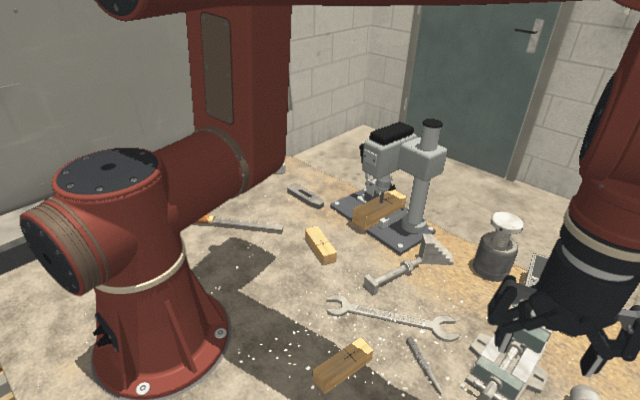

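View pics/top0.png

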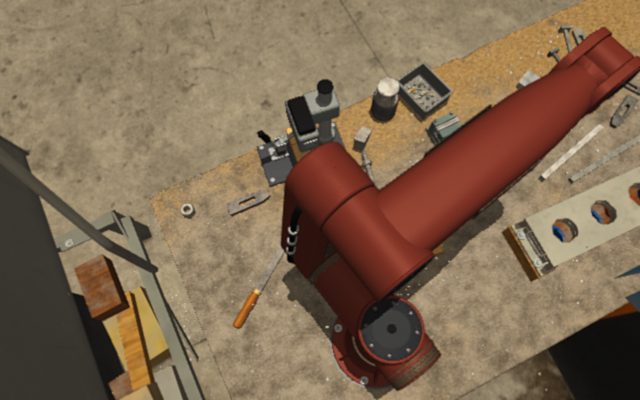

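```bash
cat > h.py <<'E'
import numpy as np, cv2
from plant import robot
from scipy.spatial.transform import Rotation as R
def K(c):
    f=200/np.tan(np.radians(c["vertical_fov"]/2)); return f
def ray(c,p):
    f=K(c); d=np.array([(p[0]-c["cx"])/f,(p[1]-c["cy"])/f]); u=d.copy()
    for _ in range(20): u=d/(1+c["k1"]*(u@u))
    M=R.from_rotvec(np.ravel(c["rvec"])).as_matrix(); t=np.ravel(c["tvec"])
    return -M.T@t, M.T@np.array([u[0],u[1],1])
def onz(c,p,z):
    o,d=ray(c,p); return o+d*(z-o[2])/d[2]
def proj(c,X):
    M=R.from_rotvec(np.ravel(c["rvec"])).as_matrix(); q=np.atleast_2d(X)@M.T+np.ravel(c["tvec"])
    u=q[:,:2]/q[:,2:]; u=u*(1+c["k1"]*(u**2).sum(1,keepdims=True))
    return u*K(c)+[c["cx"],c["cy"]]
E
python3 - <<'E'
from h import *
c=robot.get_calibration("scene")
for p,z in [((400,250),.012),((331,205),.012),((353,227),.012),((405,193),.057),((320,245),.0),((343,365),.03),((385,275),.015),((305,195),.01)]: print(p,onz(c,p,z).round(3))
print(onz(robot.get_calibration("top"),(268,183),.012),onz(robot.get_calibration("top"),(248,204),.01))
c=robot.get_calibration("wrist"); o=robot.observe(); T=R.from_euler("xyz",o["tcp_rot"],degrees=True)
M=R.from_rotvec(np.ravel(c["rvec"])).as_matrix()
print(o["tcp_rot"],c["vertical_fov"],"cam in tool",T.inv().apply(-M.T@np.ravel(c["tvec"])-o["tool_pos"]),"axes\n",T.as_matrix().T@M.T)
E
```

```text
(400, 250) [ 0.531 -0.191  0.012]
(331, 205) [0.556 0.062 0.012]
(353, 227) [ 0.521 -0.049  0.012]
(405, 193) [ 0.699 -0.089  0.057]
(320, 245) [ 0.415 -0.027  0.   ]
(343, 365) [ 0.182 -0.301  0.03 ]
(385, 275) [ 0.43  -0.217  0.015]
(305, 195) [0.542 0.154 0.01 ]
[0.56714165 0.07158867 0.012     ] [0.53265395 0.15596103 0.01      ]
[-1.79934828e+02 -1.27447376e-02  2.34802856e+01] 69.09496477066065 cam in tool [ 0.06877408  0.00042787 -0.06900869] axes
 [[ 2.55334642e-04 -9.61782355e-01 -2.73814969e-01]
 [ 9.99999587e-01  4.84489042e-04 -7.69273048e-04]
 [ 8.72533595e-04 -2.73814659e-01  9.61782081e-01]]
```

```bash
python3 - <<'E'
from h import *
robot.move_pose([0.42,-0.065,0.27],[180,32,175])
print(robot.observe()["q"],robot.observe()["time"])
c=robot.get_calibration("wrist"); f=robot.grab_frame("wrist");cv2.imwrite("pics/w1.png",f)
np.save("w1.npy",c,allow_pickle=True)
cv2.imwrite("pics/w1r.png",cv2.resize(cv2.rotate(f,cv2.ROTATE_180),(800,500)))
E
```

```text
Traceback (most recent call last):
plant.IKError: the arm cannot take that pose within its joint ranges
```

```bash
python3 - <<'E'
from h import *
for yaw in (175,-5):
  for th in (20,30,40):
    t=th if yaw==175 else -th
    print(yaw,t,[(x,z) for x in (.38,.42,.46,.5,.54) for z in (.1,.2,.25,.3) if robot.ik([x,-.07,z],[180,t,yaw]) is not None])
print(robot.ik([.5,-.07,.2],[180,30,175]),robot.ik([.5,-.07,.2],[180,-30,-5]))
E
```

```text
175 20 [(0.46, 0.1), (0.46, 0.2), (0.46, 0.25), (0.46, 0.3), (0.5, 0.1), (0.5, 0.2), (0.5, 0.25), (0.5, 0.3), (0.54, 0.1), (0.54, 0.2), (0.54, 0.25), (0.54, 0.3)]
175 30 [(0.5, 0.1), (0.5, 0.2), (0.5, 0.25), (0.5, 0.3), (0.54, 0.1), (0.54, 0.2), (0.54, 0.25), (0.54, 0.3)]
175 40 []
-5 -20 [(0.46, 0.1), (0.46, 0.2), (0.46, 0.25), (0.46, 0.3), (0.5, 0.1), (0.5, 0.2), (0.5, 0.25), (0.5, 0.3), (0.54, 0.1), (0.54, 0.2), (0.54, 0.25), (0.54, 0.3)]
-5 -30 [(0.5, 0.1), (0.5, 0.2), (0.5, 0.25), (0.5, 0.3), (0.54, 0.1), (0.54, 0.2), (0.54, 0.25), (0.54, 0.3)]
-5 -40 []
[-28.27123382 -47.80964611 -52.5717932   57.29727465  11.3932683
 -20.42805433] [-28.27123382 -47.80964611 -52.5717932   57.29727465  11.3932683
 159.57194567]
```

```bash
python3 - <<'E'
from h import *
robot.move_pose([0.46,-0.065,0.27],[180,20,175])
print(robot.observe()["q"],robot.observe()["time"])
c=robot.get_calibration("wrist"); f=robot.grab_frame("wrist");cv2.imwrite("pics/w1.png",f)
np.save("w1.npy",c,allow_pickle=True)
cv2.imwrite("pics/w1r.png",cv2.resize(cv2.rotate(f,cv2.ROTATE_180),(800,500)))
E
```

```text
[-28.34102796 -42.5283966  -39.57417834  74.45806991   7.76491971
 -21.99148284] 2.05
```

View pics/w1r.png

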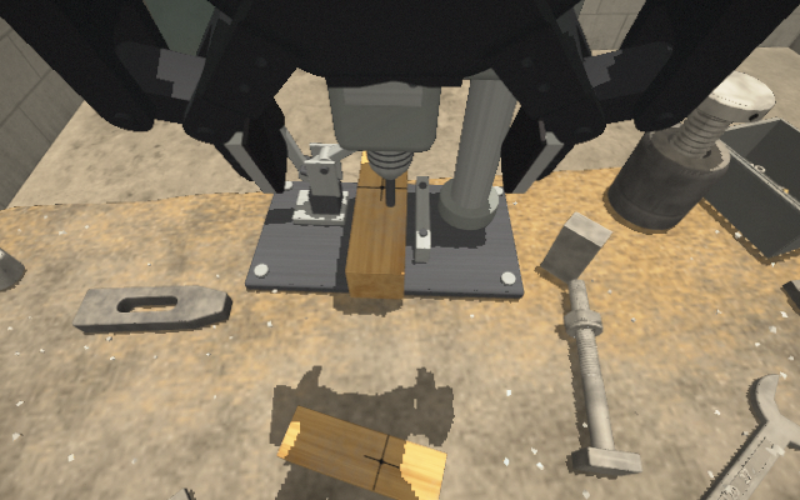

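```bash
python3 - <<'E'
import cv2
f=cv2.rotate(cv2.imread("pics/w1.png"),cv2.ROTATE_180)[100:250,190:430]
cv2.imwrite("pics/w1c.png",cv2.resize(f,None,fx=3.3,fy=3.3,interpolation=cv2.INTER_CUBIC))
E
```

```text
(no output)
```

View pics/w1c.png

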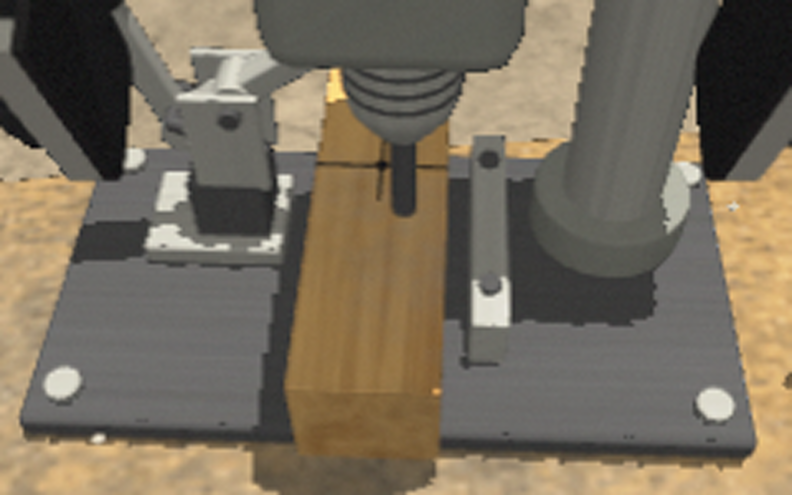

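```bash
cat > fit.py <<'E'
from h import *
from scipy.optimize import least_squares
def w2(p,P):
    c,s=np.cos(p[2]),np.sin(p[2]); P=np.atleast_2d(np.array(P,float))
    return np.c_[p[0]+c*P[:,0]-s*P[:,1],p[1]+s*P[:,0]+c*P[:,1],P[:,2]]
def fit(cam,pts,obs,p0):
    r=least_squares(lambda p:(proj(cam,w2(p,pts))-obs).ravel(),p0,loss="soft_l1",x_scale=[.01,.01,.01]); 
    print("pose",r.x[:2].round(4),np.degrees(r.x[2]).round(2),"\n res",(proj(cam,w2(r.x,pts))-obs).round(1).tolist()); return r.x
E
python3 - <<'E'
from fit import *
c=np.load("w1.npy",allow_pickle=True).item()
px=lambda L:np.array([(639-(190+(u+.5)/3.3-.5),399-(100+(v+.5)/3.3-.5)) for u,v in L])
P=[(-.06,.14,.012),(-.06,-.13,.012),(0,0,.063),(-.028,-.025,.036),(.072,-.025,.036)]
p=fit(c,P,px([(22,428),(753,438),(403,216),(470,327),(474,136)]),[.6,-.08,-.1])
# block frame here: x' into press, y' left
B=[(-.08,.025,.057),(-.08,-.025,.057),(.02,0,.057),(-.08,-.025,.012),(-.08,.025,.012)]
b=fit(c,B,px([(287,390),(441,391),(383,164),(439,459),(299,457)]),[.6,-.08,-.1])
cs,s=np.cos(p[2]),np.sin(p[2]); Ri=np.array([[cs,s],[-s,cs]])
m=w2(b,(.02,0,.057))[0]; print("mark in press",Ri@(m[:2]-p[:2]),"yaw diff",np.degrees(b[2]-p[2]), "near",Ri@(w2(b,(-.08,0,0))[0][:2]-p[:2]))
np.save("press.npy",p);np.save("block.npy",b)
# cross check w/ scene: drawn points
print(proj(robot.get_calibration("scene"),w2(p,P)).round(0).tolist())
E
```

```text
pose [ 0.6005 -0.0751] -6.4 
 res [[3.0, 0.0], [-3.4, -1.6], [-0.2, 0.5], [-0.6, 0.4], [1.5, 1.2]]
pose [ 0.6123 -0.0669] -7.12 
 res [[0.7, 0.8], [-0.9, -0.4], [0.4, 0.0], [-0.5, -0.5], [0.1, 0.3]]
mark in press [0.03084872 0.00915307] yaw diff -0.7203765099436272 near [-0.06914337  0.01041033]
[[329.0, 204.0], [401.0, 252.0], [381.0, 203.0], [379.0, 219.0], [404.0, 206.0]]
```

```bash
cat >> fit.py <<'E'
press=lambda: np.load("press.npy")
TH=27
def tcp_for(g, yaw, th=TH, reach=.054):
    """tcp pose placing the grasp point at world g, jaws across yaw"""
    rpy=[180,th,180+np.degrees(yaw)]
    z=R.from_euler("xyz",rpy,degrees=True).apply([0,0,1]); return np.array(g)-reach*z, rpy
E
python3 - <<'E'
from fit import *
c=np.load("w1.npy",allow_pickle=True).item()
px=lambda L:np.array([(639-(190+(u+.5)/3.3-.5),399-(100+(v+.5)/3.3-.5)) for u,v in L])
P=[(-.06,.14,.012),(-.06,-.13,.012),(0,0,.063),(-.028,-.025,.036),(.072,-.025,.036)]
B=[(-.08,.025,.057),(-.08,-.025,.057),(.02,0,.057),(-.08,-.025,.012),(-.08,.025,.012)]
ob=np.r_[px([(22,428),(753,438),(403,216),(470,327),(474,136)]),px([(287,390),(441,391),(383,164),(439,459),(299,457)])]
o,d=ray(c,(320,200))
def f(v):
    pp=np.r_[w2(v[:3],P),w2(v[3:6],B)]; return np.r_[(proj(c,pp-v[6:9])-ob).ravel(), v[6:9]/.002]
r=least_squares(f,[.6,-.075,-.11,.612,-.067,-.12,0,0,0],loss="soft_l1"); v=r.x; print(v.round(4),"\n",r.fun[:20].round(1))
p,b=v[:3],v[3:6];cs,s=np.cos(p[2]),np.sin(p[2]); Ri=np.array([[cs,s],[-s,cs]])
print("mark in press",Ri@(w2(b,(.02,0,0))[0][:2]-p[:2]),np.degrees(b[2]-p[2]))
bl=np.load("block.npy");pr=press()
for n,g,y in (("grip",w2(bl,(-.068,0,.046))[0],bl[2]),("pre",w2(bl,(-.068-.05,0,.046+.11))[0],bl[2]),("end",w2(pr,(-.088,0,.046))[0],pr[2])):
  for th in (25,27):
    t,rp=tcp_for(g,y,th);q=robot.ik(t,rp);print(n,th,t.round(3),None if q is None else q.round(1))
E
```

```text
[ 0.6043 -0.0754 -0.1085  0.6156 -0.0669 -0.1247  0.     -0.      0.0052] 
 [ 0.8  0.3 -1.5 -0.6 -0.2 -0.1 -0.4  0.5  2.   0.3  0.2  0.7 -0.4 -0.4
  0.5 -1.2 -0.  -0.2 -0.2  0.6]
mark in press [0.03028658 0.0092825 ] -0.9278477066332981
grip 25 [ 0.522 -0.056  0.095] [-23.5 -32.4 -52.9  45.4   6.8 -14.9]
grip 27 [ 0.521 -0.055  0.094] [-23.8 -35.3 -55.5  43.8   7.5 -15. ]
pre 25 [ 0.473 -0.049  0.205] None
pre 27 [ 0.471 -0.049  0.204] None
end 25 [ 0.49  -0.063  0.095] [-26.6 -40.6 -58.   49.    8.4 -18.4]
end 27 [ 0.489 -0.063  0.094] [-27.  -44.1 -60.7  47.9   9.2 -18.6]
```

```bash
python3 - <<'E'
from fit import *
p=np.array([.6043,-.0754,-.1085]);b=np.array([.6156,-.0669,-.1247]);np.save("press.npy",p);np.save("block.npy",b)
T=25
def g(fr,x,y,z): return tcp_for(w2(fr,(x,y,z))[0],fr[2],T)
pre=g(b,-.068-.035,0,.046+.08); gr=g(b,-.068,0,.046); mid=g(p,-.088,.003,.046); end=g(p,-.088,-.005,.046)
for t in (pre,gr,mid,end): print(robot.ik(*t) is not None, end=" ")
robot.move_pose(*pre)
print(robot.line_to(gr[0],vel=.06,guard=15))
o=robot.observe();print(o["tool_pos"],gr[0],o["ft_force"])
robot.set_gripper(.03); o=robot.observe();print(o["gripper_width"],o["ft_force"],o["tool_pos"],o["time"])
if .045<o["gripper_width"]<.056:
    print(robot.line_to(mid[0],vel=.04,rotation=mid[1],guard=30)); print(robot.observe()["ft_force"])
    print(robot.line_to(end[0],vel=.01,guard=9)); o=robot.observe();print(o["ft_force"],o["tool_pos"],end[0],o["time"])
c=robot.get_calibration("wrist");f=robot.grab_frame("wrist");np.save("w2.npy",c,allow_pickle=True);cv2.imwrite("pics/w2.png",f)
cv2.imwrite("pics/w2r.png",cv2.resize(cv2.rotate(f,cv2.ROTATE_180),(800,500),interpolation=cv2.INTER_CUBIC))
E
```

```text
True True True True False
[ 0.5256813  -0.05571185  0.09543307] [ 0.52548384 -0.0556039   0.09494062] [-0.00502791 -0.67142151  0.0825992 ]
0.04920120458991781 [-2.02746356  0.12124317  4.59419468] [ 0.52567774 -0.05565886  0.09538916] 4.6167
False
[-5.08483384  0.20808467  8.52060812]
True
[-0.89237243  1.84468492  3.91176145] [ 0.49439876 -0.0629758   0.09533696] [ 0.49358885 -0.06837006  0.09494062] 6.025
```

View pics/w2r.png

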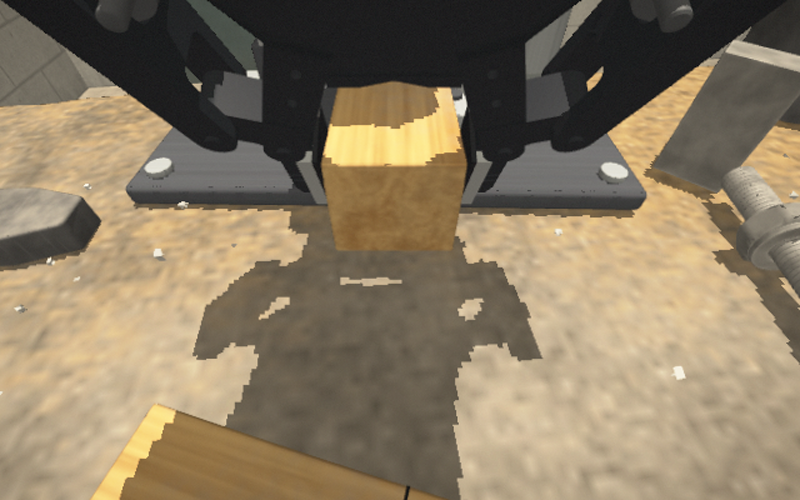

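```bash
python3 - <<'E'
from fit import *
p=press();T=25
o=robot.observe();t=np.array(o["tool_pos"]);yd=np.array([-np.sin(p[2]),np.cos(p[2]),0]);xd=np.array([np.cos(p[2]),np.sin(p[2]),0])
print(robot.line_to(t-yd*.003,vel=.006,guard=10)); o=robot.observe();print(o["ft_force"],(np.array(o["tool_pos"])-t)@yd)
robot.set_gripper(.085)
t=np.array(robot.observe()["tool_pos"])
robot.line_to(t+[-.003,0,.03],vel=.06)
robot.line_to(t+[-.006,0,.12],vel=.15)
robot.move_pose([0.46,-0.065,0.24],[180,20,175]); print(robot.observe()["time"])
c=robot.get_calibration("wrist");f=robot.grab_frame("wrist");np.save("w3.npy",c,allow_pickle=True);cv2.imwrite("pics/w3.png",f)
f=cv2.rotate(f,cv2.ROTATE_180)[100:280,190:430]
cv2.imwrite("pics/w3c.png",cv2.resize(f,None,fx=3.3,fy=3.3,interpolation=cv2.INTER_CUBIC))
E
```

```text
True
[-1.26408898  1.08522313  4.43181068] -0.00037050125945734035
8.5583
```

View pics/w3c.png

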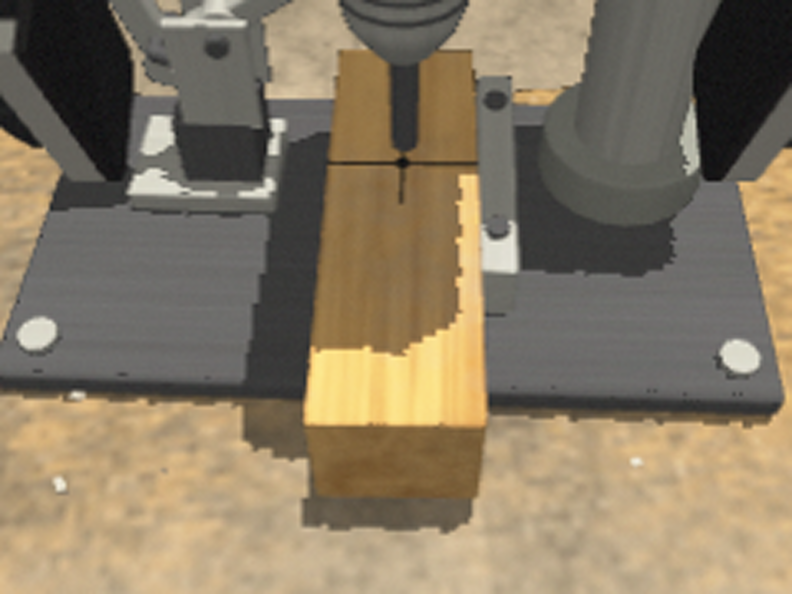

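```bash
cat > rel.py <<'E'
from fit import *
def joint(c,px,Pobs,Bobs):
    P=[(-.06,.14,.012),(-.06,-.13,.012),(0,0,.063),(-.028,-.025,.036),(.072,-.025,.036)]
    B=[(-.08,.025,.057),(-.08,-.025,.057),(.02,0,.057),(-.08,-.025,.012),(-.08,.025,.012)]
    ip=[i for i,o in enumerate(Pobs) if o]; P=[P[i] for i in ip]; Pobs=[Pobs[i] for i in ip]
    ob=np.r_[px(Pobs),px(Bobs)]
    f=lambda v:np.r_[(proj(c,np.r_[w2(v[:3],P),w2(v[3:6],B)]-v[6:9])-ob).ravel(),v[6:9]/.002]
    v=least_squares(f,[.6,-.075,-.11,.6,-.07,-.12,0,0,0],loss="soft_l1"); print((v.fun[:-3].reshape(-1,2)).round(1).tolist());v=v.x
    p,b=v[:3],v[3:6];cs,s=np.cos(p[2]),np.sin(p[2]); Ri=np.array([[cs,s],[-s,cs]])
    print(v.round(4),"mark in press mm",1e3*Ri@(w2(b,(.02,0,0))[0][:2]-p[:2]),"yaw diff",np.degrees(b[2]-p[2]))
    t,m=[onz(c,px([q])[0],z)[:2] for q,z in ((Pobs[ip.index(2)],.063+v[8]*-1),(Bobs[2],.057-v[8]))]
    print("mark-tip direct mm",1e3*Ri@(m-t)); return v
E
python3 - <<'E'
from rel import *
c=np.load("w3.npy",allow_pickle=True).item()
px=lambda L:np.array([(639-(190+(u+.5)/3.3-.5),399-(100+(v+.5)/3.3-.5)) for u,v in L])
B=[(304,426),(486,426),(402,162),(478,497),(312,496)]
joint(c,px,[None,(780,402),(403,151),(484,271),(479,77)],B)
joint(c,px,[None,(780,402),(403,151),None,None],B)
E
```

```text
[[-2.0, -0.4], [-0.4, 0.3], [2.6, -0.0], [0.4, 0.6], [0.5, 0.8], [-0.1, 0.2], [0.2, -0.5], [0.2, -0.4], [-1.3, -0.2]]
[ 0.6028 -0.0752 -0.1346  0.5828 -0.0722 -0.0998  0.      0.      0.0024] mark in press mm [-0.24048054  0.97800601] yaw diff 1.9917666181898672
mark-tip direct mm [1.04648559 0.44364902]
[[-0.9, -0.2], [0.9, 0.6], [0.5, 0.8], [-0.1, 0.2], [0.2, -0.4], [0.2, -0.5], [-1.2, -0.2]]
[ 0.6029 -0.0739 -0.1353  0.5825 -0.0722 -0.0999  0.      0.      0.002 ] mark in press mm [-0.42215337 -0.38967424] yaw diff 2.0288628400680517
mark-tip direct mm [1.05604916 0.44435161]
```

```bash
python3 - <<'E'
from fit import *
def cols(n,camf,c0,c1,r0,r1,dz=0,step=4):
    c=np.load(camf,allow_pickle=True).item()
    g=cv2.GaussianBlur(cv2.cvtColor(cv2.rotate(cv2.imread(n),cv2.ROTATE_180),cv2.COLOR_BGR2GRAY),(3,3),0).astype(float)
    pts=[]
    for x in range(c0,c1,step):
        d=np.diff(g[r0:r1,x]); i=d.argmax(); pts.append((x,r0+i+.5))
    return c,np.array(pts)
def ang(c,pts,z):
    W=np.array([onz(c,(639-x,399-y),z)[:2] for x,y in pts])
    k=np.polyfit(W[:,1],W[:,0],1); 
    for _ in range(5):
        e=W[:,0]-np.polyval(k,W[:,1]); m=abs(e)<max(.002,1.5*np.median(abs(e))); k=np.polyfit(W[m,1],W[m,0],1)
    return -np.degrees(np.arctan(k[0])),m.sum(),np.polyval(k,-.08).round(4),e[m].std().round(4)
for a,b,L in (("pics/w1.png","w1.npy",[(200,270,222,242),(330,415,222,245)]),("pics/w3.png","w3.npy",[(160,255,205,230),(345,420,215,235)])):
    pp=[]
    for l in L: c,q=cols(a,b,*l); pp.append(q); print(l,q[::4].tolist())
    print("plate yaw",ang(c,np.vstack(pp),0.0))
c,_=cols("pics/w3.png","w3.npy",285,335,215,235)
# block from picked crop corners
f=lambda u,v:(190+(u+.5)/3.3-.5,100+(v+.5)/3.3-.5)
for A,Bp,z in (((486,426),(472,50),.057),((304,426),(340,50),.057),((304,426),(486,426),.057)):
    a,b=[onz(c,(639-f(*q)[0],399-f(*q)[1]),z)[:2] for q in (A,Bp)]; d=b-a; print(a,b,np.linalg.norm(d),np.degrees(np.arctan2(d[1],d[0])))
E
python3 - <<'E'
import cv2
f=cv2.rotate(cv2.imread("pics/w3.png"),cv2.ROTATE_180)[105:245,170:430]
E
```

```text
(200, 270, 222, 242) [[200.0, 232.5], [216.0, 233.5], [232.0, 234.5], [248.0, 234.5], [264.0, 236.5]]
(330, 415, 222, 245) [[330.0, 238.5], [346.0, 238.5], [362.0, 239.5], [378.0, 240.5], [394.0, 240.5], [410.0, 240.5]]
plate yaw (np.float64(-7.668390493499573), np.int64(37), np.float64(0.5385), np.float64(0.0007))
(160, 255, 205, 230) [[160.0, 210.5], [176.0, 228.5], [192.0, 218.5], [208.0, 219.5], [224.0, 221.5], [240.0, 221.5]]
(345, 420, 215, 235) [[345.0, 225.5], [361.0, 225.5], [377.0, 227.5], [393.0, 227.5], [409.0, 228.5]]
plate yaw (np.float64(-7.735967810127115), np.int64(33), np.float64(0.5382), np.float64(0.0008))
[ 0.49905141 -0.08873398] [ 0.65658615 -0.1045166 ] 0.15832335238215817 -5.721085836912306
[ 0.50333222 -0.03998713] [ 0.66084152 -0.0563791 ] 0.15835995128355135 -5.941375569586791
[ 0.50333222 -0.03998713] [ 0.49905141 -0.08873398] 0.048934460767826544 -95.01867679467587
```

```bash
python3 - <<'E'
from fit import *
y0=press()[2]; p=np.array([.603,-.0745,np.radians(-7.7)]); np.save("press.npy",p)
t0=np.array([.4944,-.0634,.0953]); r0=[180,25,180+np.degrees(y0)]
robot.move_pose(t0+[-.006,0,.12],r0)
robot.line_to(t0+[-.003,0,.03],vel=.12); robot.line_to(t0,vel=.06,guard=15)
robot.set_gripper(.03); o=robot.observe();print(o["gripper_width"],o["ft_force"],o["torque"])
da=np.radians(-1.7); C=w2(p,(-.028,-.025,0))[0]; xd=w2(p,(1,0,0))[0]-w2(p,(0,0,0))[0]; yd=w2(p,(0,1,0))[0]-w2(p,(0,0,0))[0]
Rz=R.from_euler("z",da); t1=C+Rz.apply(t0-C)-.0015*xd+.001*yd; r1=[180,25,r0[2]-1.7]
print(robot.line_to(t1,vel=.01,rotation=r1)); o=robot.observe();print(o["ft_force"],o["torque"])
print(robot.line_to(t1-yd*.005,vel=.006,guard=9)); o=robot.observe();print(o["ft_force"],o["torque"],1e3*(np.array(o["tool_pos"])-t1)@yd)
robot.set_gripper(.085)
t=np.array(robot.observe()["tool_pos"]); np.save("tgrip.npy",t)
robot.line_to(t+[-.003,0,.03],vel=.06); robot.line_to(t+[-.006,0,.12],vel=.15)
robot.move_pose([0.46,-0.065,0.24],[180,20,172.3]); print(robot.observe()["time"])
c=robot.get_calibration("wrist");f=robot.grab_frame("wrist");np.save("w4.npy",c,allow_pickle=True);cv2.imwrite("pics/w4.png",f)
f=cv2.rotate(f,cv2.ROTATE_180)[100:280,190:430]
cv2.imwrite("pics/w4c.png",cv2.resize(f,None,fx=3.3,fy=3.3,interpolation=cv2.INTER_CUBIC))
E
```

```text
0.04937247177470716 [-5.56820622  1.11525269  5.97909493] [0.44059186 0.70380419 0.19586459]
False
[ 0.02086737 -2.16299838  4.14250933] [-0.49392643 -0.16107901 -0.36246945]
True
[0.27234034 1.11894594 4.06861746] [0.15726446 0.20701964 0.12463864] -0.7336013393861072
13.9417
```

View pics/w4c.png

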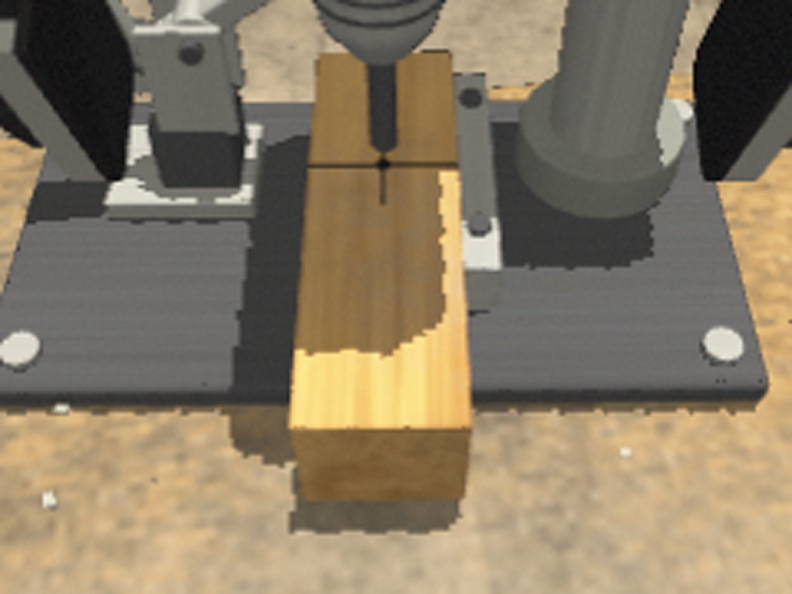

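```bash
cat > chk.py <<'E'
from fit import *
import sys
def run(n,segs,picks):
    c=np.load(n+".npy",allow_pickle=True).item()
    g=cv2.GaussianBlur(cv2.cvtColor(cv2.rotate(cv2.imread(f"pics/{n}.png"),cv2.ROTATE_180),cv2.COLOR_BGR2GRAY),(3,3),0).astype(float)
    W=[]
    for c0,c1,r0,r1 in segs:
        for x in range(c0,c1,3):
            i=np.diff(g[r0:r1,x]).argmax(); W.append(onz(c,(639-x,399-(r0+i+.5)),0)[:2])
    W=np.array(W); k=np.polyfit(W[:,1],W[:,0],1)
    for _ in range(6):
        e=W[:,0]-np.polyval(k,W[:,1]); m=abs(e)<max(.0015,1.5*np.median(abs(e))); k=np.polyfit(W[m,1],W[m,0],1)
    print("plate yaw",-np.degrees(np.arctan(k[0])),m.sum(),len(m))
    f=lambda u,v:(639-(190+(u+.5)/3.3-.5),399-(100+(v+.5)/3.3-.5))
    q={k:onz(c,f(*v),.063 if k=="tip" else .057)[:2] for k,v in picks.items()}
    a=lambda d:np.degrees(np.arctan2(d[1],d[0]))
    print("block yaw R,L,near",a(q["fr"]-q["nr"]),a(q["fl"]-q["nl"]),a(q["nl"]-q["nr"])-90)
    nc=(q["nl"]+q["nr"])/2; ex=np.polyval(k,nc[1]); print("proud mm",1e3*(ex-nc[0])*np.cos(np.arctan(k[0])))
    Rm=R.from_euler("z",np.arctan(k[0])).as_matrix()[:2,:2]; print("mark-tip mm",1e3*Rm@(q["cross"]-q["tip"]))
E
python3 - <<'E'
from chk import *
run("w4",[(192,250,205,232),(338,418,210,235)],dict(nl=(289,429),nr=(470,429),fl=(316,52),fr=(451,52),cross=(383,164),tip=(384,151)))
run("w3",[(192,252,205,230),(345,420,215,235)],dict(nl=(304,426),nr=(486,426),fl=(340,50),fr=(472,50),cross=(402,162),tip=(403,151)))
E
```

```text
plate yaw -7.738057436675975 42 47
block yaw R,L,near -7.202082382569339 -6.926023318345046 -7.715858201274642
proud mm 39.60129610216936
mark-tip mm [0.19082855 0.48183378]
plate yaw -7.727774729323093 43 45
block yaw R,L,near -5.721085836912306 -5.941375569586791 -5.018676794675869
proud mm 38.85243826540655
mark-tip mm [1.10274846 0.44339871]
```

```bash
cat > ha.py <<'E'
from fit import *
p=press(); rpy=[180,0,180+np.degrees(p[2])]
def tcp(e,s,off):
    e=np.radians(e); y=.085+s*np.cos(e)-off*np.sin(e)-.0145; z=.067+s*np.sin(e)+off*np.cos(e)
    return w2(p,(.038,y,z+.073))[0]
E
python3 - <<'E'
from ha import *
A=tcp(73,.110,.016); pre=A+[0,0,.06]; via=np.array([.5,.06,.30])
for t in [via,pre,A]+[tcp(e,.108,.010) for e in (60,40,20,0,-4)]:
    q=robot.ik(t,rpy); print(t.round(3),None if q is None else q.round(0))
robot.set_gripper(0)
print(robot.observe()["gripper_width"])
robot.move_pose(via,rpy); robot.move_pose(pre,rpy)
print(robot.line_to(A,vel=.06,guard=8)); o=robot.observe();print(o["ft_force"],o["time"])
f=robot.grab_frame("scene");cv2.imwrite("pics/s5.png",f);g=robot.grab_frame("wrist")
a=cv2.resize(f[90:290,280:480],(400,400));b=cv2.resize(cv2.rotate(g,cv2.ROTATE_180)[:,120:520],(400,400));cv2.imwrite("pics/s5c.png",np.hstack([a,b]))
E
```

```text
[0.5  0.06 0.3 ] [ -8. -11. -11.  90.   0.  -0.]
[0.652 0.007 0.31 ] [-11.  15.  17.  91.   0.  -3.]
[0.652 0.007 0.25 ] [-11.  15.  10.  85.   0.  -3.]
[0.656 0.035 0.239] [-8. 16. 10. 84.  0. -1.]
[0.66  0.066 0.217] [-6. 17.  9. 82.  0.  2.]
[0.663 0.087 0.186] [-4. 19.  8. 79.  0.  4.]
[0.665 0.097 0.15 ] [-3. 20.  5. 75.  0.  5.]
[0.665 0.098 0.142] [-3. 20.  5. 75.  0.  5.]
0.00021468895713822717
False
[0.09816968 1.01773481 1.19250735] 17.3917
```

View pics/s5c.png

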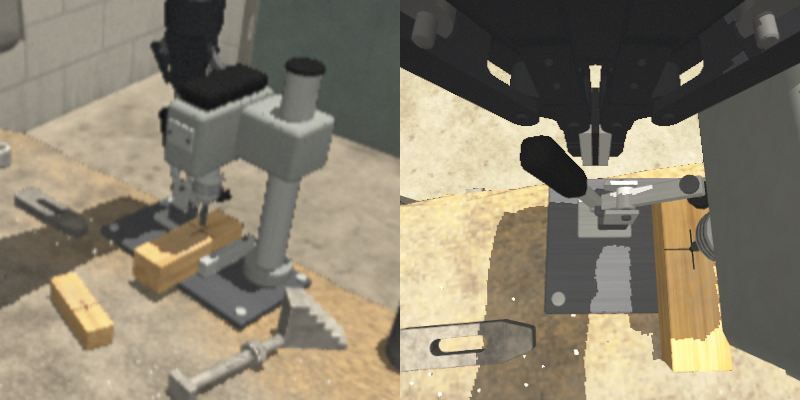

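```bash
python3 - <<'E'
from ha import *
for e in (66,54,42,30,20,12,6,2,-1,-3,-5):
    h=robot.line_to(tcp(e,.106,.010),vel=.05 if e>15 else .03,guard=45)
    o=robot.observe();print(e,h,np.round(o["ft_force"],1),np.round(o["tool_pos"][2],4))
    if h: break
robot.pause(.3);print(np.round(robot.observe()["ft_force"],1))
c=robot.get_calibration("wrist");g=robot.grab_frame("wrist");print(robot.observe()["time"])
cv2.imwrite("pics/w6.png",g);cv2.imwrite("pics/w6r.png",cv2.resize(cv2.rotate(g,cv2.ROTATE_180),(800,500)))
E
```

```text
66 False [-0.2 -0.   0.3] 0.2406
54 False [ 0.4 -0.  -0.2] 0.2311
42 False [ 0.1 -0.4 -0.5] 0.2178
30 False [-0.1 -0.4  0.7] 0.2011
20 False [-0.4  0.1 -0.7] 0.185
12 False [-0.1 -0.5  0.3] 0.1714
6 False [ 0.2 -0.3  0.7] 0.1606
2 False [ 0.2 -0.8  0.5] 0.1532
-1 False [-4.9 -0.5 10.4] 0.1494
-3 False [-15.2  -1.5  31.6] 0.149
-5 False [-27.3  -2.2  54.5] 0.1486
[-26.1  -2.8  53.6]
23.125
```

View pics/w6r.png

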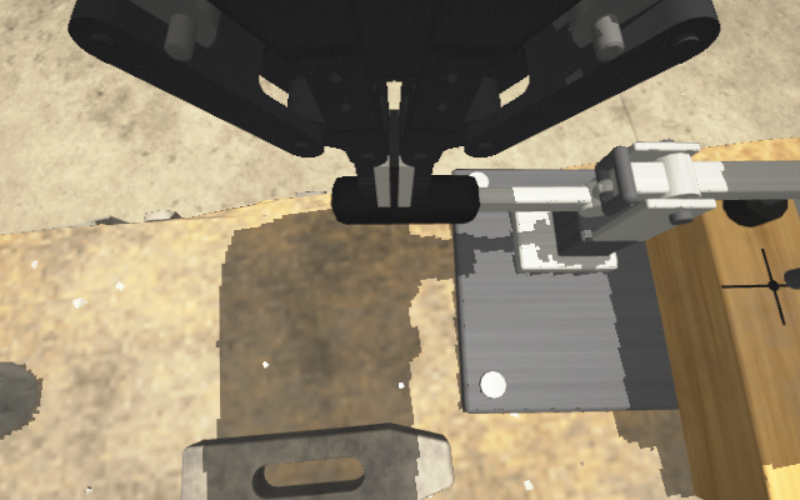

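```bash
python3 - <<'E'
from ha import *
t=np.array(robot.observe()["tool_pos"])
robot.line_to(t+[0,0,.15],vel=.1)
robot.move_pose([.5,.06,.30],rpy); robot.move_pose([0.46,-0.065,0.24],[180,20,172.3])
o=robot.observe();print(o["ft_force"],o["time"])
c=robot.get_calibration("wrist");f=robot.grab_frame("wrist");np.save("w7.npy",c,allow_pickle=True);cv2.imwrite("pics/w7.png",f)
f=cv2.rotate(f,cv2.ROTATE_180)[100:280,190:430]
cv2.imwrite("pics/w7c.png",cv2.resize(f,None,fx=3.3,fy=3.3,interpolation=cv2.INTER_CUBIC))
E
```

```text
[-0.07124506 -0.02937929  0.85877142] 26.375
```

View pics/w7c.png

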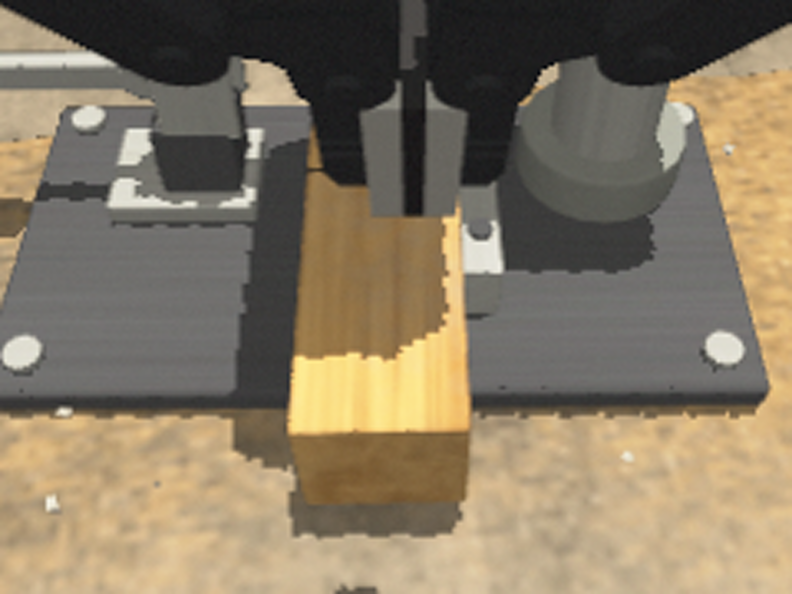

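```bash
python3 - <<'E'
from h import *
robot.set_gripper(.085)
c=robot.get_calibration("wrist");f=robot.grab_frame("wrist");np.save("w8.npy",c,allow_pickle=True);cv2.imwrite("pics/w8.png",f)
f=cv2.rotate(f,cv2.ROTATE_180)[100:280,190:430]
cv2.imwrite("pics/w8c.png",cv2.resize(f,None,fx=3.3,fy=3.3,interpolation=cv2.INTER_CUBIC))
E
```

```text
(no output)
```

View pics/w8c.png

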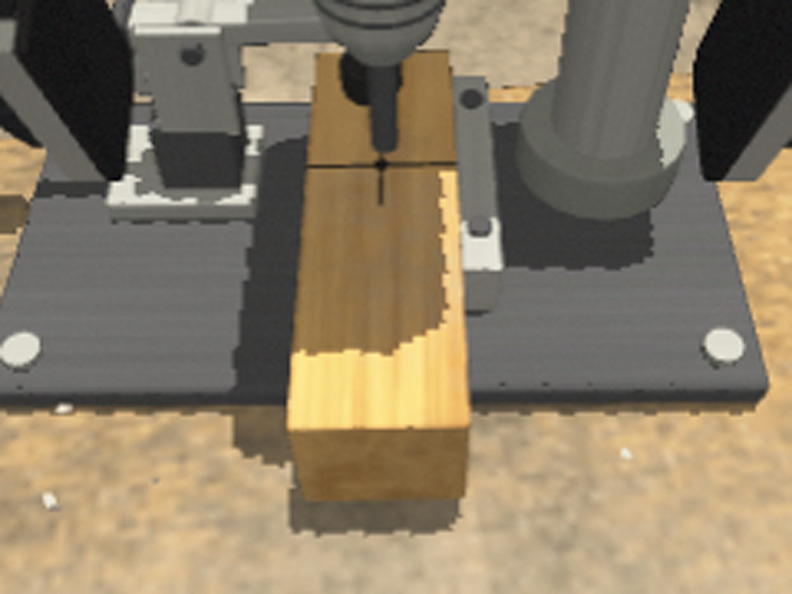

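```bash
python3 - <<'E'
from chk import *
run("w8",[(192,250,205,232),(338,418,210,235)],dict(nl=(288,430),nr=(469,430),fl=(316,51),fr=(450,51),cross=(381,164),tip=(384,151)))
# sub-pixel tip/cross columns in w4,w8 and right block edge vs fence
for n in ("w4","w8"):
    g=cv2.cvtColor(cv2.rotate(cv2.imread(f"pics/{n}.png"),cv2.ROTATE_180),cv2.COLOR_BGR2GRAY).astype(float)
    def cen(r,c0,c1):
        w=g[r,c0:c1].max()-g[r,c0:c1]; w[w<.35*w.max()]=0; return (w*np.arange(c0,c1)).sum()/w.sum()
    print(n,"drill",[round(cen(r,298,316),2) for r in (136,138,140,142)],"cross",[round(cen(r,300,312),2) for r in (153,155,157,159)])
    for r in (135,142,150,160,170): print(r,g[r,322:344].astype(int).tolist())
E
```

```text
plate yaw -7.610115545611995 42 47
block yaw R,L,near -7.14994183430929 -6.971847984270083 -7.67742535615541
proud mm 39.40103285486697
mark-tip mm [0.1833176  1.14089235]
w4 drill [np.float64(305.56), np.float64(305.6), np.float64(305.66), np.float64(305.98)] cross [np.float64(305.51), np.float64(305.52), np.float64(305.53), np.float64(305.49)]
135 [119, 117, 116, 116, 115, 112, 114, 116, 117, 116, 116, 117, 116, 116, 118, 113, 96, 100, 106, 107, 106, 106]
142 [115, 116, 115, 114, 113, 113, 104, 111, 117, 116, 116, 114, 114, 114, 115, 119, 101, 72, 55, 57, 56, 54]
150 [75, 77, 78, 72, 74, 74, 72, 102, 114, 116, 115, 114, 115, 117, 117, 116, 116, 81, 57, 54, 56, 57]
160 [117, 191, 215, 211, 208, 207, 205, 149, 111, 117, 116, 114, 114, 116, 117, 117, 117, 112, 79, 53, 57, 57]
170 [115, 114, 129, 190, 210, 206, 208, 190, 210, 201, 125, 58, 68, 75, 66, 105, 165, 216, 221, 142, 58, 58]
w8 drill [np.float64(305.95), np.float64(305.93), np.float64(306.09), np.float64(306.09)] cross [np.float64(305.29), np.float64(304.97), np.float64(304.69), np.float64(304.7)]
135 [120, 117, 117, 119, 116, 105, 109, 117, 117, 118, 115, 117, 116, 114, 117, 117, 102, 102, 104, 105, 105, 107]
142 [118, 118, 115, 117, 116, 107, 110, 119, 120, 118, 118, 116, 115, 116, 116, 120, 116, 82, 57, 57, 56, 55]
150 [96, 97, 95, 91, 93, 96, 105, 115, 117, 118, 118, 116, 116, 117, 117, 117, 118, 93, 64, 55, 55, 56]
160 [116, 194, 216, 212, 209, 214, 173, 122, 115, 118, 117, 117, 116, 117, 118, 119, 120, 118, 83, 57, 57, 57]
170 [117, 132, 137, 192, 210, 207, 212, 184, 207, 182, 103, 58, 71, 90, 89, 72, 130, 209, 217, 137, 59, 59]
```

```bash
python3 - <<'E'
from plant import robot
robot.job_done(); print(robot.observe()["time"])
E
```

```text
the job is handed in; nothing more can be done
the job is handed in; nothing more can be done
```

I slid the block back against the fence with its cross under the drill tip, shut the clamp, and handed the job in at about 27 s of robot time. No verdict is reported.

**What I did:**
- I gripped the block's near end with the gripper tilted 25°, drew it back about 30 mm and pushed it against the fence.
- A second look showed it about 2° askew. I regripped, turned it straight, pulled it back another 1.5 mm and pressed it to the fence again.
- With the clamp still open, the cross was then about 0.5 mm from the tip and the block about 0.5° off parallel.
- I pushed the clamp handle down with the closed fingers onto its stop (54 N upward force there), then let go and moved clear.

**Last checks, all by camera:**

| Check | Measured | Limit |
|---|---|---|
| Cross from tip, along the block | about 0.2 mm | 4 mm in all |
| Cross from tip, away from the fence | about 1.1 mm | 2 mm |
| Block off parallel with the press | about 0.5° (0.008 rad) | 0.02 rad |

- **Handle and pad:** in the pictures the handle stood level and the pad was down on the block. I could not measure the handle angle or the pad force directly.
- **Block shift on clamping:** shutting the clamp moved the block about 1 mm off the fence. I left it there because a nudge at the near end would have turned it further askew.
- **Disagreements:** the first press fit from plate corners gave a yaw of −6.4°, but the plate's front edge gave −7.7° in two pictures, and I used that. The block's side and near edges differ by up to about 0.7° in yaw.
- **Drill bit and bystanders:** the gripper was never brought to them, and nothing in the pictures showed them moved. I did not measure them again.

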